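Unlatch the battery pack from the logger and stand it in the tray

TASK

Take the battery pack out of the data logger's bay: press its sprung side tab in towards the pack to unlatch it, and keep it pressed while you lift the pack straight out. Then stand the pack upright on the floor of the shallow steel tray and let go of it. Leave the white jar behind them where it stands.

Things in the scene. Friction and masses are not known exactly. Their poses are not given: they have to be found in the camera images.
- pack_center (a point): Centre of the battery pack, half-way up: a loose black block 90 (its x) x 44 (y) x 115 mm (z, up), about 0.36 kg. At the start it stands latched in the logger's bay, foot 10 mm above the worktop, 70 mm of it showing above the bay's rim, with 1.5 mm play all round; latched, it can rise only 2 to 4 mm. Its -y face (back) is flat and ribbed; its +y face carries the grey snap tab.
- tab_face (a point): Centre of the outer face of the snap tab's thumb pad on the pack's +y side, 25.5 mm above pack_center; axes as the pack's. The pad is 36 mm wide (x), 50 mm high, and stands 9 mm proud: 53 mm over pad and back face, 45 mm with the tab fully in. A stem leads down from it to a hook under a bar of the bay's wall. Squeezing pad and back face together presses the tab in.
- latch_tab (a joint): How far the snap tab is pressed in towards the pack (along the pack's -y), m: 0 at rest, 0.008 fully in. The spring resists with about 3 N at rest to 10 N fully in. The hook is free of the bar at about 0.006; if released, the tab springs out again.
- dock: The data logger, fixed: grey base plate 140 (x) x 117 (y) x 10 mm, white bay walls up to 55 mm above the worktop round an opening 93 x 47 mm, and on the -y side a housing 40 mm high with a dark display. Origin: centre of the bay opening, at worktop level; the bay's floor is 10 mm above it. Axes as those of the seated pack; the bay wall with the hook's window is on +y.
- tray_in (a point): Centre of the inner floor of the shallow steel tray, fixed, 160 (x) x 120 (y) x 22 mm outside, walls 4 mm thick; the floor is about 4 mm above the worktop. Axes as the tray's, z up.
- jar_center (a point): White plastic jar towards the back with a screw cap, loose, upright, 68 mm across, 85 mm high; the point is its centre, 42.5 mm above the worktop. To be left alone.

How it is judged:
By the outcome, as a careful person would: the job done as asked, in the order asked, and still so for the second after the job is handed in, with the robot touching nothing.
It also fails if it takes over 42 s, if anything falls off the work surface, if the arm or the gripper's body presses on something with over 40 N, if the wrist force passes 120 N, or if a joint passes its speed limit or range.

ROBOT

A 6-joint arm with a two-finger parallel gripper is mounted at the origin on a cart in front of the work surface, level with it; the furniture and walls round the work are solid. World frame = base frame: x ahead of the robot, y to its left, z up, the work surface at z = 0. Lengths are in m, angles in degrees, forces in N, time in s.
With the tool pointing down it reaches from about 0.4 to 0.825 m from the base axis. Payload 7 kg.
Tool frame: the origin (TCP) lies at the very end of the fingers, on their centre line; the grasp point (between the pads) lies 19 mm behind it (r.grasp_offset is the z of the grasp point in the tool frame, in m); z points along the fingers, y is the direction in which the jaws open and shut (so a half turn about z gives the same grasp; the last joint's range is limited). The gripper opens to 88 mm and grips with 3 to 60 N. Pads are 19 mm wide; open, the fingers measure 130 mm over their backs; the gripper's body (78 mm by 193 mm) begins 47 mm behind the grasp point.
Start: joints at [-58.321, 20.546, 0.682, 0, -70.136, -16.507], TCP at [0.177, -0.651, 0.227] pointing down, gripper open.
Joint ranges: [-176.03, 176.03], [-82.01, 121.73], [-58.28, 71.71], [-173.87, 95.51], [-174.79, -0.11], [-173.66, 173.66]. Speed limits (degrees/s): [136.94, 136.94, 172.46, 180, 180, 180].

INTERFACE

Orientations are given as [roll, pitch, yaw] about the fixed x, y, z axes, in that order (R = Rz(yaw) Ry(pitch) Rx(roll)).
In Python, from plant import r gives the robot as it stands.
- The arm moves only by the tool carry_out, never from a script. Its argument "plan" is a list of rows, each a list of 6 numbers: the shift along the world's x, y, z in m, then the turn, a rotation vector about the world's x, y, z in rad. In form: [[tx, ty, tz, wx, wy, wz], ...]. A call has 1 to 12 rows; each row shifts and turns the pose as measured when the row begins; what a row does not reach is not made up. A row lasts 1/12 s, in which the tool goes at most 41.7 mm and 7.16 degrees, less where a joint would pass 70% of its speed; a pose out of reach is approached as far as the arm can. A call with a gripper value outside its range is refused whole. "fingers" is the closure, from -1 (fully open) to 1 (shut), set as the call begins (left out, the last holds). The fingers move at their own pace and stop on an object; "force" is the grip in N (left out, the last holds). Time passes only in rows, so rows that do not move let the fingers close. It gives the time, the measured TCP pose, the force and the opening at its end, in the units of the state.
- r.get_state(): the state, without advancing time (a new reading comes with each control period).
- r.capture(name): name is "scene" or "side" or "wrist"; returns the picture (420x560x3 uint8, red, green, blue); there is no depth.
- r.camera_model(name): a dict with "fov_y" (degrees; the focal length in pixels is half the picture's height over the tangent of half this angle, whatever the lens; pixels are square), "cx", "cy" (the principal point, pixels), "k1" (the pictures are not rectified: a ray, as slopes to the right and down, at radius r is drawn at 1 + k1 r^2 times it, then the intrinsics apply), "R" (3x3) and "t" (3): a world point X has camera coordinates R X + t; the wrist camera has in their place "mount" (4x4, takes a point from camera to tool coordinates, whose origin is the TCP and whose axes are the flange's). Camera axes: x right, y down, z forward; pixel columns grow to the right and rows downward; lengths in m; the calibration is good to about 2 mm. A picture is of the moment at which its call begins: read the wrist's pose just before it. camera_model takes no time and is no camera call.
- r.close_job(): hands the job in, once; it reports no verdict.
The state is a dict: "time_s": time; "joints": joint angles; "qd": joint speeds; "joint_torque": joint torques, N m; "tcp_pos": TCP position; "eef_rot": TCP orientation; "contact_force": force on the tool from outside, world axes, zero at the start; "moment": the same for the moment, N m; "gripper_width": finger opening in m.
Only numpy, scipy, OpenCV 4.12 (cv2) and the standard library are available. Lean on these libraries where they do the work, as an engineer would, in place of code of your own. Each camera call takes 0.05 s, during which the arm holds its last target.

## Working session

There is one attempt and no reset: what is moved stays moved. The work goes in short steps, Python scripts to look and compute and a tool call to move; the robot and the scene stay as the last step left them, time stands still between calls to the robot, and variables do not carry over. Pictures are saved under pics/ and viewed, and the job is handed in when it is done.

Besides the shell and the picture viewer there is one more tool, called after "Call:" by a JSON object that holds its "fn" and its "kwargs", one argument or row to a line. carry_out: Moves the arm, as the interface text tells. Its arguments: {"type":"object","properties":{"plan":{"type":"array"},"fingers":{"type":"number"},"force":{"type":"number"}},"required":["plan"]}

```bash
ls; mkdir -p pics
python3 - <<'E'
from plant import r
import cv2,json
s=r.get_state();print(s, r.grasp_offset)
for n in("scene","side","wrist"):
    im=r.capture(n);cv2.imwrite(f"pics/{n}0.png",im[:,:,::-1]);print(n,r.camera_model(n))
E
```

```text
pics
{'time_s': 0.0, 'joints': array([-5.83218989e+01,  2.05923845e+01,  6.32979925e-01, -1.81694851e-02,
       -7.01369146e+01, -1.65072950e+01]), 'qd': array([ 0.06340718,  0.06967882,  0.02147016, -0.01020262, -0.04322026,
       -0.11463586]), 'joint_torque': array([-3.91808380e-04, -5.82709050e+01,  2.93055421e+01,  6.99737817e+00,
        6.98700955e-03, -1.62398596e-04]), 'tcp_pos': array([ 0.17647911, -0.65100521,  0.22561209]), 'eef_rot': array([ 1.79902797e+02, -1.09938902e-02, -1.64835372e+02]), 'contact_force': array([ 0.38575856, -0.59798888, -0.51911137]), 'moment': array([-0.03059448, -0.01858933, -0.0361857 ]), 'gripper_width': 0.0874398094715888} -0.0188
scene {'fov_y': 51.12882720076575, 'cx': 271.9735073043382, 'cy': 205.7644628648654, 'k1': -0.13998721091736036, 'R': array([[ 0.88464324, -0.46587311,  0.0191984 ],
       [-0.26949349, -0.54447231, -0.79430671],
       [ 0.38049914,  0.69750422, -0.60721352]]), 't': array([-0.6645959 ,  0.09425848,  0.84799293])}
side {'fov_y': 45.68925229071648, 'cx': 277.8154482714313, 'cy': 213.63730105961827, 'k1': -0.04604194987123169, 'R': array([[ 0.94122403, -0.33691833,  0.02415287],
       [-0.15512258, -0.49465698, -0.85513242],
       [ 0.30005717,  0.80112453, -0.51784668]]), 't': array([-0.66165189,  0.03267763,  0.91765276])}
wrist {'fov_y': 59.02138337459572, 'cx': 275.50125944614996, 'cy': 209.1456223661251, 'k1': -0.0006387594953959914, 'mount': array([[-6.20963564e-04, -9.69926153e-01, -2.43398587e-01,
         6.45295051e-02],
       [ 9.99999563e-01, -4.32275944e-04, -8.28630733e-04,
         5.89477372e-04],
       [ 6.98495265e-04, -2.43398995e-01,  9.69925998e-01,
        -1.58667152e-01],
       [ 0.00000000e+00,  0.00000000e+00,  0.00000000e+00,
         1.00000000e+00]])}
```

View pics/scene0.png

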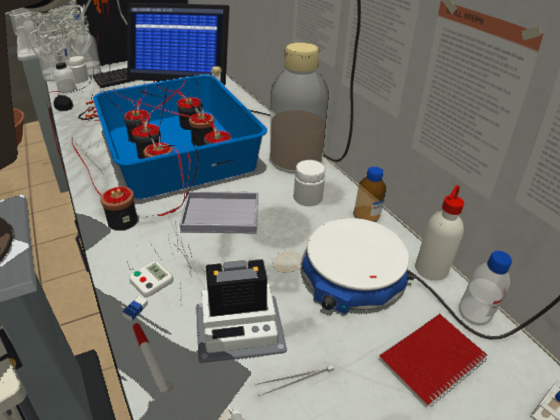

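View pics/side0.png

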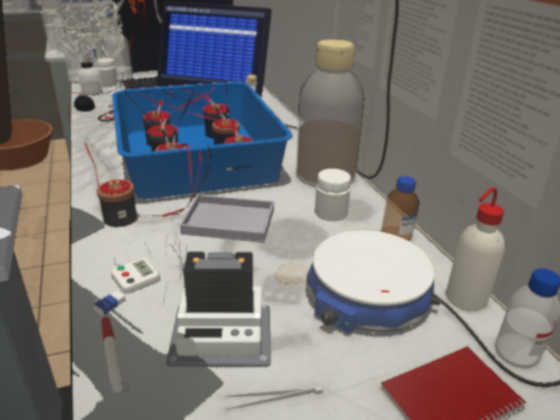

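View pics/wrist0.png

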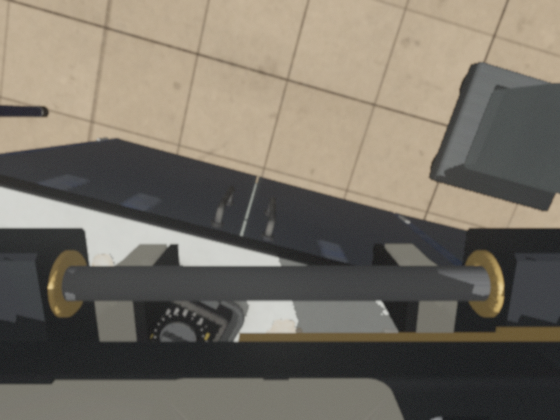

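The scene view shows the logger near (240,310) with its housing towards the camera and the pack's back face visible. The tray is near (220,212) and the jar near (309,183). The side view shows the same things. I'll enlarge both.

Run:
```python
import cv2
for n,(x,y,w,h) in {"scene":(180,240,120,130),"side":(155,235,130,135)}.items():
    im=cv2.imread(f"pics/{n}0.png")[y:y+h,x:x+w]
    im=cv2.resize(im,None,fx=4.4,fy=4.4,interpolation=cv2.INTER_CUBIC)
    for i in range(0,w,10):
        cv2.putText(im,str(x+i),(int(i*4.4),8),0,.3,(0,0,255),1);cv2.line(im,(int(i*4.4),10),(int(i*4.4),16),(0,0,255))
    for i in range(0,h,10):
        cv2.putText(im,str(y+i),(0,int(i*4.4)+3),0,.3,(0,0,255),1)
    cv2.imwrite(f"pics/{n}0c.png",im)
for n,(x,y,w,h) in {"scene":(170,150,165,100),"side":(175,160,185,85)}.items():
    im=cv2.imread(f"pics/{n}0.png")[y:y+h,x:x+w]
    im=cv2.resize(im,None,fx=4.2,fy=4.2,interpolation=cv2.INTER_CUBIC)
    for i in range(0,w,10):
        cv2.putText(im,str(x+i),(int(i*4.2),8),0,.3,(0,0,255),1)
    for i in range(0,h,10):
        cv2.putText(im,str(y+i),(0,int(i*4.2)+3),0,.3,(0,0,255),1)
    cv2.imwrite(f"pics/{n}0t.png",im)
```

```text
(no output)
```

View pics/scene0c.png

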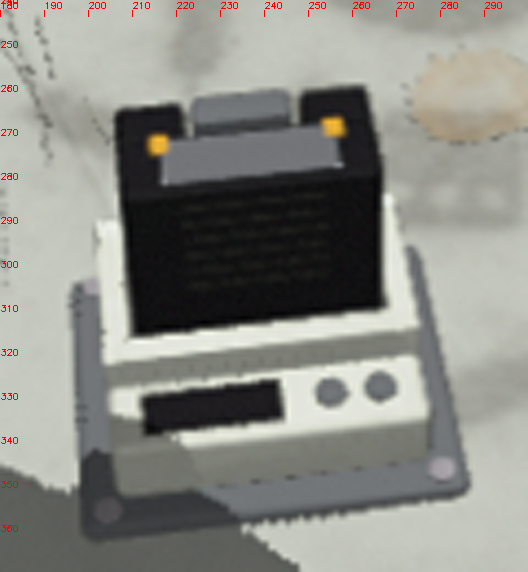

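View pics/side0c.png

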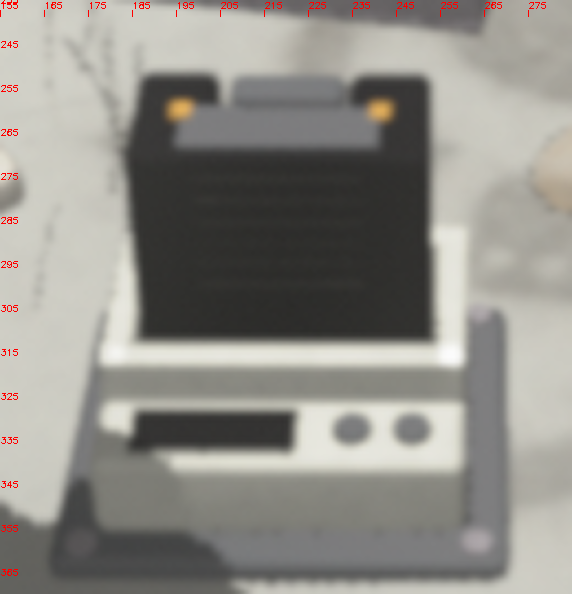

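View pics/scene0t.png

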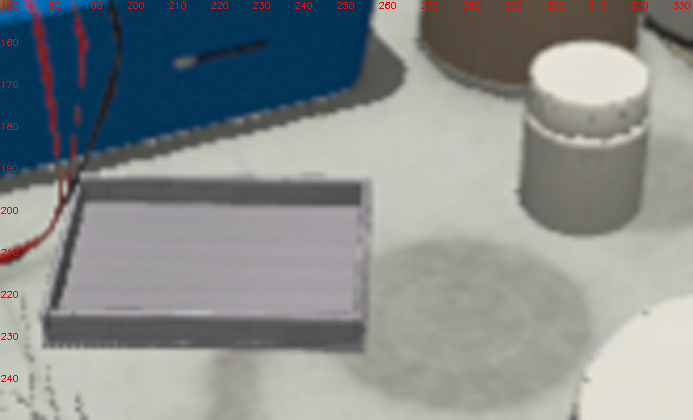

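View pics/side0t.png

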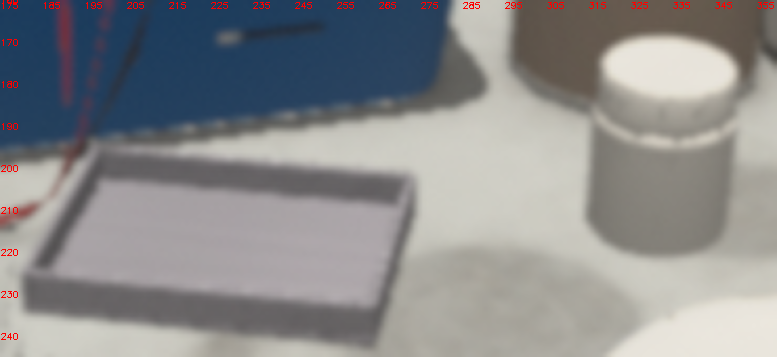

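```bash
cat > h.py <<'E'
import numpy as np, cv2
from plant import r
from scipy.optimize import least_squares
def proj(n,P,s=None):
    m=r.camera_model(n); f=210/np.tan(np.radians(m['fov_y']/2))
    if n=='wrist':
        T=np.eye(4);T[:3,:3]=rot(s['eef_rot']);T[:3,3]=s['tcp_pos'];W=np.linalg.inv(T@m['mount']);R,t=W[:3,:3],W[:3,3]
    else: R,t=m['R'],m['t']
    K=np.array([[f,0,m['cx']],[0,f,m['cy']],[0,0,1]])
    return cv2.projectPoints(np.array(P,float).reshape(-1,1,3),cv2.Rodrigues(np.array(R))[0],np.array(t),K,np.array([m['k1'],0,0,0.]))[0][:,0]
def rot(e):
    from scipy.spatial.transform import Rotation as Q
    return Q.from_euler('xyz',e,degrees=True).as_matrix()
def W(q,L):
    L=np.array(L,float);c,s=np.cos(q[2]),np.sin(q[2])
    return np.c_[q[0]+c*L[:,0]-s*L[:,1],q[1]+s*L[:,0]+c*L[:,1],L[:,2]]
def fit(obs,q0):  # obs: list (cam, local pts, px, state)
    f=lambda q:np.concatenate([(proj(c,W(q,L),s)-np.array(p)).ravel() for c,L,p,s in obs])
    S=least_squares(f,q0,x_scale=[.1,.1,.3],loss='soft_l1'); return S.x,f(S.x).reshape(-1,2)
E
python3 - <<'E'
from h import *
np.set_printoptions(precision=4,suppress=True)
a,b=.045,.022
P=[(-a,-b,.055),(a,-b,.055),(-a,b,.125),(a,b,.125),(a,-b,.125),(-a,-b,.125)]
sc=[(209.8,316.1),(267.5,309.5),(206.1,264.5),(263,259.5),(266.8,278.2),(208.2,284.3)]
si=[(186.6,312.5),(253.6,312.5),(187.5,252.3),(252.7,252.3),(253.4,269.1),(184.5,269.5)]
T=[(-.08,-.06,.022),(.08,-.06,.022),(.08,.06,.022),(-.08,.06,.022),(-.08,-.06,0),(.08,-.06,0)]
tsc=[(180.5,225.2),(256.7,226.2),(258.1,192.9),(190,192.9),(181,232.6),(256.7,233.6)]
tsi=[(181,225.2),(265,233.3),(273.8,202.4),(197.6,195.7),(181,233.8),(264,242.6)]
for nm,L,A,B in(("pack",P,sc,si),("tray",T,tsc,tsi)):
  for o in([("scene",L,A,None)],[("side",L,B,None)],[("scene",L,A,None),("side",L,B,None)]):
    q,e=fit(o,[.55,-.3,-.3]);print(nm,q[:2],np.degrees(q[2]),np.abs(e).max(1))
# jar base: bottom-most/left/right
J=fit([("scene",[(0,0,.085)],[(170+589/4.2,150+73/4.2)],None),("side",[(0,0,.085)],[(175+669/4.2,160+68/4.2)],None)],[.6,0,0]);print("jar",J)
E
```

```text
pack [ 0.466  -0.4208] -18.415832089482524 [0.4223 0.1361 0.8138 1.1782 1.1513 1.4711]
pack [ 0.4671 -0.422 ] -17.613778926592378 [0.3394 0.4362 1.1968 1.2394 1.9553 1.6902]
pack [ 0.4668 -0.4213] -17.94752822414054 [1.1452 0.5297 0.3173 1.2862 1.8637 1.2619 0.5362 0.5783 1.5458 1.3618
 1.8189 1.9528]
tray [ 0.5525 -0.1405] -27.952315723873753 [0.8245 0.5618 0.7346 1.8262 0.384  0.8207]
tray [ 0.5526 -0.1402] -27.725417729614726 [1.5128 0.132  1.5402 1.8636 0.9857 1.0011]
tray [ 0.5526 -0.1404] -27.826605153918614 [0.766  0.6284 0.7501 1.8185 0.3958 0.7213 1.5777 0.0892 1.4592 1.8518
 0.9892 0.9118]
jar (array([ 0.7556, -0.1703,  0.    ]), array([[ 0.2249,  0.1903],
       [-0.1766, -0.2537]]))
```

Both views agree. The pack is at (0.4667, -0.4213) with yaw about -18°, the tray is at (0.5526, -0.1404) with yaw about -28°, and the jar is at (0.756, -0.170). I'll move above the pack.

Call:
{"fn": "carry_out", "kwargs": {
  "plan": [
    [0.029,0.023,0,0,0,-0.058],
    [0.029,0.023,0,0,0,-0.058],
    [0.029,0.023,0,0,0,-0.058],
    [0.029,0.023,0,0,0,-0.058],
    [0.029,0.023,0,0,0,-0.058],
    [0.029,0.023,0,0,0,-0.058],
    [0.029,0.023,0,0,0,-0.058],
    [0.029,0.023,0,0,0,-0.058],
    [0.029,0.023,0,0,0,-0.058],
    [0.029,0.023,0,0,0,-0.058],
    [0,0,0,0,0,0],
    [0,0,0,0,0,0]
  ],
  "fingers": -1,
  "force": 30
}}

```text
time_s: 1.15
tcp_pos: [0.4748, -0.4073, 0.2209]
eef_rot: [179.6, -0.3, 159.9]
contact_force: [-0.3, -0.1, 0.5]
gripper_width: 0.0879
```

Run:
```python
from h import *
s=r.get_state();print(s['tcp_pos'],s['eef_rot'],s['time_s'])
a,b=.045,.022
im=np.ascontiguousarray(r.capture("wrist")[:,:,::-1]);cv2.imwrite("pics/w1.png",im)
P=W([.4667,-.4213,np.radians(-18)],[(-a,-b,.125),(a,-b,.125),(a,b,.125),(-a,b,.125),(-.018,.031,.118),(.018,.031,.118)])
p=proj("wrist",P,s);print(p)
for x in p: cv2.circle(im,tuple(int(v) for v in x),3,(0,0,255),1)
cv2.imwrite("pics/w1m.png",im)
```

```text
[ 0.47480437 -0.40734078  0.2208899 ] [179.60353384  -0.29922085 159.94749838] 1.15
[[215.28146186 144.02349006]
 [224.48714274 267.89305951]
 [284.27307888 265.71109701]
 [280.17693592 141.59477177]
 [293.88001066 178.9134492 ]
 [295.08513992 227.32659633]]
```

View pics/w1m.png

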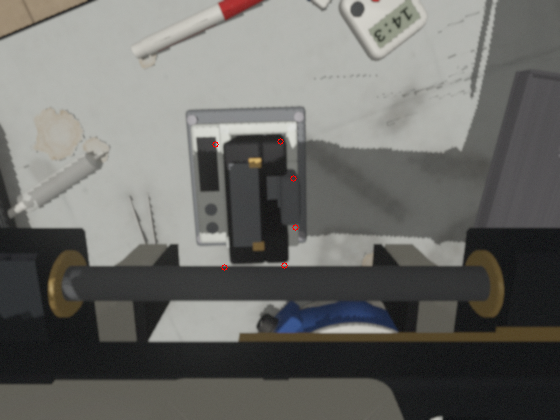

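The wrist view shows the pack's top at about x 224–289 and y 135–262, a few pixels off the prediction. I'll enlarge and refit.

Run:
```python
import cv2
x,y,w,h=180,95,140,170
im=cv2.imread("pics/w1.png")[y:y+h,x:x+w]
im=cv2.convertScaleAbs(im,alpha=1.6,beta=30)
im=cv2.resize(im,None,fx=3.5,fy=3.5,interpolation=cv2.INTER_CUBIC)
for i in range(0,w,10): cv2.putText(im,str(x+i),(int(i*3.5),8),0,.3,(0,0,255),1)
for i in range(0,h,10): cv2.putText(im,str(y+i),(0,int(i*3.5)+3),0,.3,(0,0,255),1)
cv2.imwrite("pics/w1c.png",im)
```

```text
(no output)
```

View pics/w1c.png

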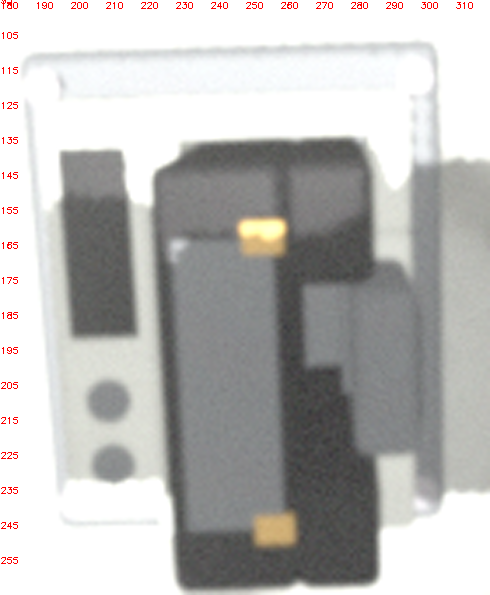

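Run:
```python
from h import *
np.set_printoptions(precision=4,suppress=True)
s=r.get_state()
a,b=.045,.022
P=[(-a,-b,.125),(a,-b,.125),(a,b,.125),(-a,b,.125)]
w=[(224.3,143),(231.4,263),(287.7,261.6),(284.3,142.1)]
tab=[(-.018,.031,.118),(.018,.031,.118)]; tw=[(180+412/3.5,95+275/3.5),(180+416/3.5,95+450/3.5)]
A=[(-a,-b,.055),(a,-b,.055),(-a,b,.125),(a,b,.125),(a,-b,.125),(-a,-b,.125)]
sc=[(209.8,316.1),(267.5,309.5),(206.1,264.5),(263,259.5),(266.8,278.2),(208.2,284.3)]
si=[(186.6,312.5),(253.6,312.5),(187.5,252.3),(252.7,252.3),(253.4,269.1),(184.5,269.5)]
for o in([("wrist",P,w,s)],[("wrist",P+tab,w+tw,s)],[("wrist",P+tab,w+tw,s),("scene",A,sc,None),("side",A,si,None)]):
    q,e=fit(o,[.4667,-.42,-.3]);print(q[:2],np.degrees(q[2]),e[:6].round(1).tolist())
```

```text
[ 0.4669 -0.4173] -18.298639178512005 [[-2.7, -0.8], [-1.7, 3.4], [1.9, 2.8], [2.3, -2.1]]
[ 0.4651 -0.4177] -17.75747057860677 [[-4.9, -2.8], [-2.5, 1.7], [1.2, 0.6], [0.2, -4.7], [0.5, 1.4], [0.7, 0.1]]
[ 0.4666 -0.4186] -17.705893815072525 [[-5.4, -0.2], [-2.9, 3.8], [0.6, 2.7], [-0.5, -2.1], [-0.1, 3.8], [0.1, 2.3]]
```

```bash
cat >> h.py <<'E'
def turn(yaw):
    from scipy.spatial.transform import Rotation as Q
    s=r.get_state();return Q.from_matrix(rot([180,0,yaw])@rot(s['eef_rot']).T).as_rotvec()
E
python3 -c "
from h import *
print(turn(162.1))"
```

```text
[-0.00835282 -0.00253157  0.03806438]
```

Call:
{"fn": "carry_out", "kwargs": {
  "plan": [
    [-0.004,-0.006,0,-0.004,-0.001,0.02],
    [-0.004,-0.006,0,-0.004,-0.001,0.018],
    [0,0,-0.02,0,0,0],
    [0,0,-0.02,0,0,0],
    [0,0,-0.02,0,0,0],
    [0,0,-0.02,0,0,0],
    [0,0,0,0,0,0],
    [0,0,0,0,0,0]
  ]
}}

```text
time_s: 1.87
tcp_pos: [0.46, -0.4257, 0.1392]
eef_rot: [-179.9, 0.0, 162.0]
contact_force: [-0.5, -0.5, -0.1]
gripper_width: 0.0876
```

Run:
```python
from h import *
s=r.get_state();print(s['tcp_pos'],s['eef_rot'],turn(162.1))
for n in("scene","wrist"):
    im=r.capture(n)[:,:,::-1];cv2.imwrite(f"pics/{n}2.png",im)
```

```text
[ 0.45996522 -0.4256645   0.13921575] [-1.79930144e+02  4.04350558e-02  1.62012349e+02] [0.00137734 0.00029578 0.00153022]
```

View pics/wrist2.png

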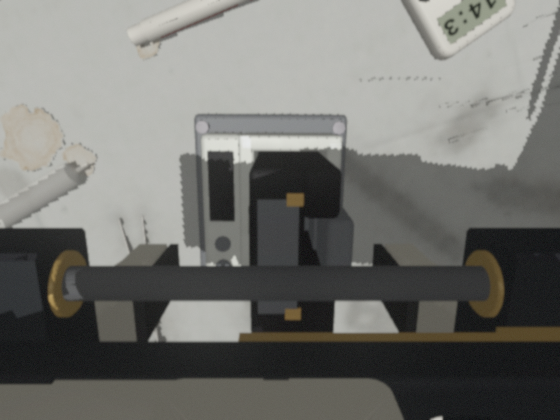

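View pics/scene2.png

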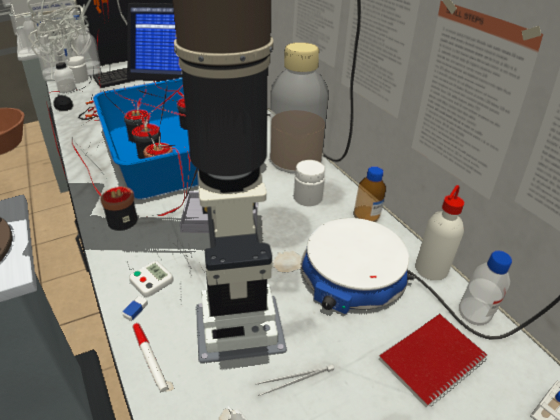

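The tool overshot to (0.460, -0.4257). I'll correct that in small steps.

Call:
{"fn": "carry_out", "kwargs": {
  "plan": [
    [0.0035,0.0033,0,0,0,0],
    [0.0035,0.0033,0,0,0,0],
    [0,0,0,0,0,0],
    [0,0,0,0,0,0]
  ]
}}

```text
time_s: 2.3
tcp_pos: [0.4698, -0.4198, 0.1442]
eef_rot: [-179.9, 0.5, 162.0]
contact_force: [-0.1, 0.2, 0.7]
gripper_width: 0.0872
```

Run:
```python
from h import *
s=r.get_state();print(s['tcp_pos'],s['eef_rot'],s['time_s'])
im=r.capture("wrist")[:,:,::-1]
x,y,w,h=170,100,210,240
c=cv2.convertScaleAbs(np.ascontiguousarray(im[y:y+h,x:x+w]),alpha=1.6,beta=30)
c=cv2.resize(c,None,fx=2.5,fy=2.5,interpolation=cv2.INTER_CUBIC)
for i in range(0,w,10): cv2.putText(c,str(x+i),(int(i*2.5),8),0,.3,(0,0,255),1)
for i in range(0,h,10): cv2.putText(c,str(y+i),(0,int(i*2.5)+3),0,.3,(0,0,255),1)
cv2.imwrite("pics/w3c.png",c)
for L in [(.4667,-.4195)]:
  P=W([*L,np.radians(-18)],[(-.045,-.022,.125),(-.045,.022,.125),(.045,-.022,.125),(.045,.022,.125),(-.018,.031,.118),(-.0465-.001,-.0235,.055),(-.0465,.0235,.055)]);print(proj("wrist",P,s))
```

```text
[ 0.46977828 -0.41982782  0.14421318] [-179.85580644    0.45122644  162.00345482] 2.3
[[226.51303564 152.29177362]
 [319.13608552 152.26846331]
 [232.18463992 321.20371351]
 [314.26490307 321.30601764]
 [333.69994176 203.99717943]
 [238.07890386 137.45747369]
 [309.69445395 138.97850177]]
```

View pics/w3c.png

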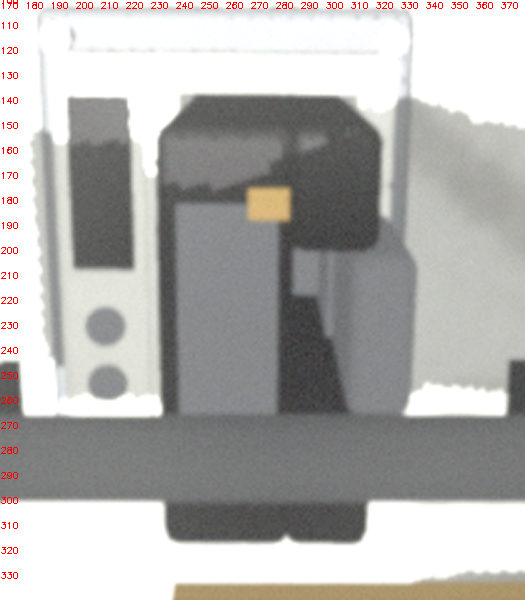

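Call:
{"fn": "carry_out", "kwargs": {
  "plan": [
    [0,0,0,0,0,0],
    [0,0,0,0,0,0]
  ]
}}

```text
time_s: 2.52
tcp_pos: [0.4704, -0.4197, 0.145]
eef_rot: [-179.8, 0.5, 162.0]
contact_force: [-0.5, 0.3, 0.2]
gripper_width: 0.0875
```

Run:
```python
from h import *
s=r.get_state();print(s['tcp_pos'],s['eef_rot'],s['qd'],turn(162.1))
```

```text
[ 0.47038053 -0.41973284  0.14503493] [-179.84173456    0.53051102  162.04907064] [ 0.16863633 -0.15466576  0.06824243 -0.01836245 -0.25269939  0.00218637] [0.00547793 0.00795954 0.00090167]
```

Call:
{"fn": "carry_out", "kwargs": {
  "plan": [
    [-0.0015,0.001,-0.01,0.003,0.004,0],
    [-0.0015,0.001,-0.01,0.002,0.003,0],
    [0,0,-0.01,0,0,0],
    [0,0,-0.01,0,0,0],
    [0,0,-0.008,0,0,0],
    [0,0,-0.005,0,0,0],
    [0,0,-0.003,0,0,0],
    [0,0,0,0,0,0]
  ]
}}

```text
time_s: 3.18
tcp_pos: [0.4653, -0.4167, 0.0807]
eef_rot: [179.9, -0.2, 162.0]
contact_force: [1.0, 0.1, 0.1]
gripper_width: 0.0875
```

Run:
```python
from h import *
s=r.get_state();print(s['tcp_pos'],s['eef_rot'],s['time_s'],turn(162.1))
```

```text
[ 0.4652974  -0.41669292  0.08067273] [179.94580295  -0.21487597 162.02102252] 3.1833 [-0.00205506 -0.00327661  0.00138019]
```

Call:
{"fn": "carry_out", "kwargs": {
  "plan": [
    [0.001,-0.0007,-0.003,-0.001,-0.002,0],
    [0,0,-0.002,0,0,0],
    [0,0,0,0,0,0]
  ]
}}

```text
time_s: 3.43
tcp_pos: [0.4667, -0.4177, 0.0754]
eef_rot: [180.0, -0.1, 162.0]
contact_force: [-0.1, 0.8, -0.1]
gripper_width: 0.0875
```

Run:
```python
from h import *
s=r.get_state();print(s['tcp_pos'],s['eef_rot'],s['time_s'],turn(162.1))
for n in("scene","side"):
    im=r.capture(n)[250:370,150:310,::-1];cv2.imwrite(f"pics/{n}4.png",cv2.resize(im,None,fx=4,fy=4,interpolation=cv2.INTER_CUBIC))
```

```text
[ 0.46670528 -0.41774358  0.07535011] [ 1.79983487e+02 -5.74765382e-02  1.62032790e+02] 3.4333 [-0.0005831  -0.00086567  0.00117318]
```

View pics/side4.png

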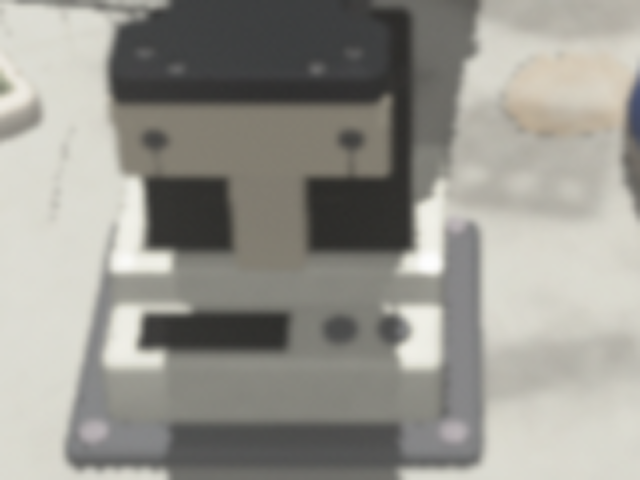

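The side view shows the near finger in front of the pack's back face, roughly central and clear of the rim. Closing now.

Call:
{"fn": "carry_out", "kwargs": {
  "plan": [
    [0,0,0,0,0,0],
    [0,0,0,0,0,0],
    [0,0,0,0,0,0],
    [0,0,0,0,0,0],
    [0,0,0,0,0,0],
    [0,0,0,0,0,0]
  ],
  "fingers": 1,
  "force": 30
}}

```text
time_s: 4.03
tcp_pos: [0.4678, -0.4179, 0.0775]
eef_rot: [180.0, 0.1, 162.0]
contact_force: [0.6, 3.1, -0.1]
gripper_width: 0.0532
```

Call:
{"fn": "carry_out", "kwargs": {
  "plan": [
    [0,0,0,0,0,0],
    [0,0,0,0,0,0],
    [0,0,0,0,0,0],
    [0,0,0,0,0,0]
  ]
}}

```text
time_s: 4.37
tcp_pos: [0.4679, -0.4179, 0.0776]
eef_rot: [180.0, 0.1, 162.0]
contact_force: [-0.0, 0.7, -0.0]
gripper_width: 0.0442
```

The width is 44 mm, so the tab is fully in, and there is almost no side load. I'll lift gently at first.

Call:
{"fn": "carry_out", "kwargs": {
  "plan": [
    [0,0,0.003,0,0,0],
    [0,0,0.003,0,0,0],
    [0,0,0.003,0,0,0],
    [0,0,0.003,0,0,0]
  ]
}}

```text
time_s: 4.7
tcp_pos: [0.4668, -0.4172, 0.0883]
eef_rot: [179.9, -0.0, 162.0]
contact_force: [1.0, 0.1, -3.6]
gripper_width: 0.0441
```

It carries just the pack's weight (3.6 N) after rising 11 mm, so it is unlatched. Continuing up.

Call:
{"fn": "carry_out", "kwargs": {
  "plan": [
    [0,0,0.008,0,0,0],
    [0,0,0.008,0,0,0],
    [0,0,0.008,0,0,0],
    [0,0,0.008,0,0,0],
    [0,0,0.01,0,0,0],
    [0,0,0.01,0,0,0],
    [0,0,0.01,0,0,0],
    [0,0,0.008,0,0,0],
    [0,0,0.004,0,0,0],
    [0,0,0,0,0,0]
  ]
}}

```text
time_s: 5.53
tcp_pos: [0.4666, -0.4173, 0.1732]
eef_rot: [180.0, 0.1, 162.0]
contact_force: [0.3, 0.5, -2.7]
gripper_width: 0.0442
```

Run:
```python
from h import *
s=r.get_state();print(s['tcp_pos'],s['eef_rot'],s['time_s'],s['gripper_width'],s['contact_force'],turn(152.2))
for n in("scene","side"):
    im=r.capture(n)[:,:,::-1];cv2.imwrite(f"pics/{n}5.png",im)
```

```text
[ 0.46662886 -0.41734276  0.17319759] [1.79961810e+02 1.09770920e-01 1.61997079e+02] 5.5333 0.044181704970535286 [ 0.27802534  0.54803284 -2.70141642] [ 1.31708668e-04  2.02669942e-03 -1.70991872e-01]
```

View pics/side5.png

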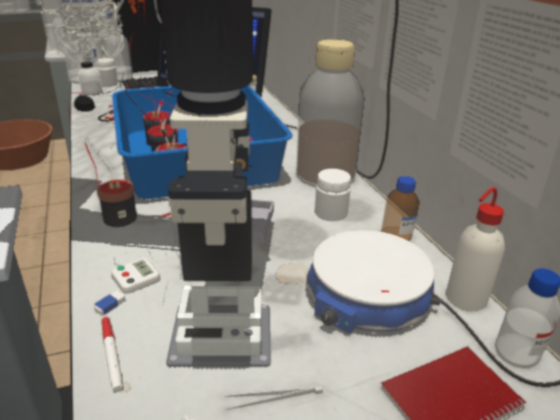

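The side view shows the pack fully clear of the bay, held upright at about (217,250), and the jar untouched. Before placing I'll check how close the blue bin is to the tray.

Run:
```python
from h import *
def tri(a,b):
    f=lambda X:np.r_[proj("scene",[X])[0]-a,proj("side",[X])[0]-b]
    S=least_squares(f,[.6,0,.1]);return S.x.round(3),S.fun.round(1)
print("rim front R",tri((266,132),(289,135)))
print("rim front L",tri((133,160),(142,162)))
def gnd(n,p,z=0): return least_squares(lambda q:proj(n,[(q[0],q[1],z)])[0]-p,[.6,0]).x.round(3)
print("bin foot R",gnd("scene",(254.5,172.6)),"L",gnd("scene",(146,197)))
```

```text
rim front R (array([ 0.703, -0.057,  0.131]), array([ 0.1, -0.1, -0.1,  0.1]))
rim front L (array([0.422, 0.132, 0.026]), array([-1.2,  1.2,  1.2, -0.9]))
bin foot R [ 0.693 -0.017] L [0.421 0.002]
```

View pics/scene5.png

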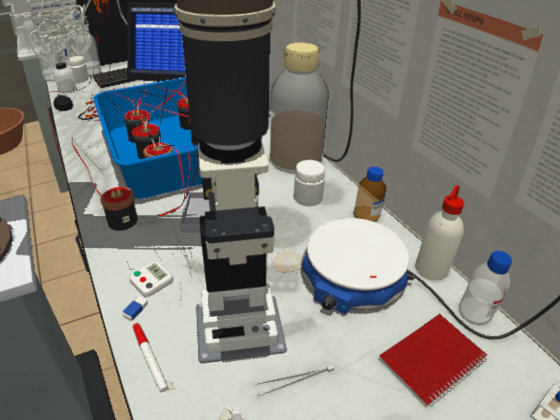

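Run:
```python
import cv2
im=cv2.imread("pics/scene0.png")[80:215,85:275];cv2.imwrite("pics/bin.png",cv2.resize(im,None,fx=4,fy=4,interpolation=cv2.INTER_CUBIC))
im=cv2.imread("pics/side0.png")[80:215,105:295];cv2.imwrite("pics/bin2.png",cv2.resize(im,None,fx=4,fy=4,interpolation=cv2.INTER_CUBIC))
```

```text
(no output)
```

View pics/bin.png

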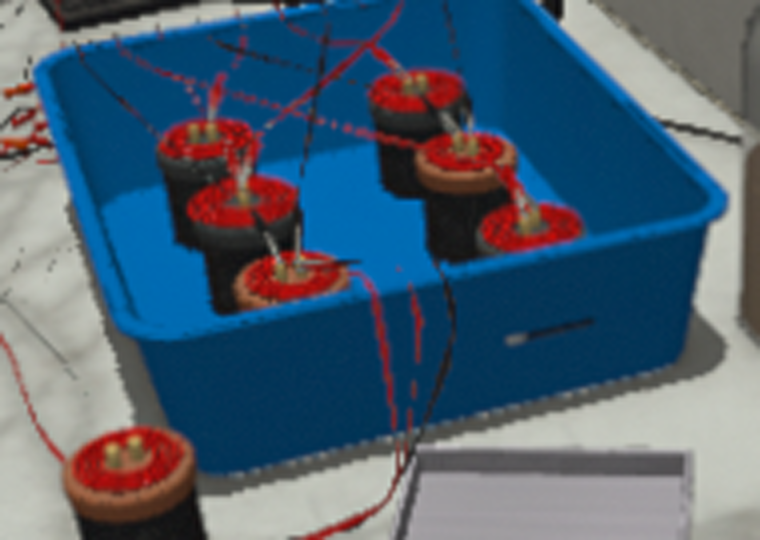

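View pics/bin2.png

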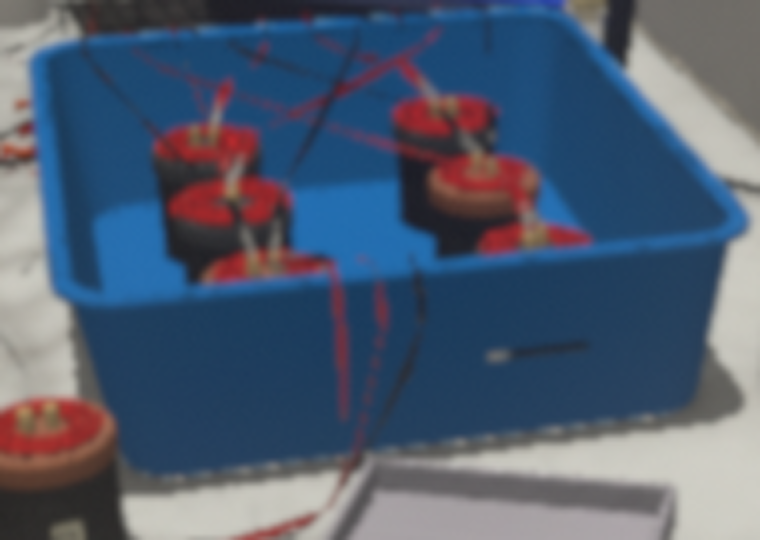

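Run:
```python
from h import *
def tri(a,b):
    f=lambda X:np.r_[proj("scene",[X])[0]-a,proj("side",[X])[0]-b]
    S=least_squares(f,[.6,0,.1]);return S.x.round(3),S.fun.round(1)
S=lambda x,y:(85+x/4,80+y/4); D=lambda x,y:(105+x/4,80+y/4)
print("R corner bottom lip",tri(S(705,230),D(727,243)))
print("L corner lip",tri(S(150,338),D(90,305)))
print("foot R",tri(S(685,365),D(697,408)),"foot L",tri(S(195,474),D(130,470)))
# rim heights ~: front lip line at z=.13
for z in(.11,.13): print(z,[least_squares(lambda q:proj("scene",[(q[0],q[1],z)])[0]-S(*p),[.6,0]).x.round(3) for p in((150,338),(415,285),(705,228))],[least_squares(lambda q:proj("side",[(q[0],q[1],z)])[0]-D(*p),[.6,0]).x.round(3) for p in((90,305),(415,270),(727,240))])
```

```text
R corner bottom lip (array([ 0.707, -0.031,  0.105]), array([ 1.1, -1. , -1. ,  0.8]))
L corner lip (array([0.384, 0.003, 0.099]), array([ 0.2, -0.2, -0.2,  0.2]))
foot R (array([ 0.701, -0.013,  0.001]), array([ 0.4, -0.4, -0.4,  0.3])) foot L (array([0.393, 0.003, 0.004]), array([ 0., -0., -0.,  0.]))
0.11 [array([ 0.382, -0.015]), array([ 0.527, -0.027]), array([ 0.7  , -0.039])] [array([ 0.384, -0.02 ]), array([ 0.543, -0.025]), array([ 0.708, -0.033])]
0.13 [array([ 0.378, -0.049]), array([ 0.517, -0.06 ]), array([ 0.683, -0.072])] [array([ 0.382, -0.065]), array([ 0.534, -0.07 ]), array([ 0.691, -0.078])]
```

The bin's rim is at z ≈ 0.105 and y ≥ -0.03, so the gripper body clears it. I'll carry the pack to just in front of the tray's centre.

Call:
{"fn": "carry_out", "kwargs": {
  "plan": [
    [0.005,0.015,0,0,0,-0.01],
    [0.008,0.026,0,0,0,-0.02],
    [0.009,0.03,0,0,0,-0.02],
    [0.009,0.03,0,0,0,-0.02],
    [0.009,0.03,0,0,0,-0.02],
    [0.009,0.03,0,0,0,-0.02],
    [0.009,0.03,0,0,0,-0.02],
    [0.008,0.026,0,0,0,-0.02],
    [0.005,0.015,0,0,0,-0.01],
    [0.003,0.008,0,0,0,0],
    [0,0,0,0,0,0],
    [0,0,0,0,0,0]
  ]
}}

```text
time_s: 6.63
tcp_pos: [0.5366, -0.1657, 0.1623]
eef_rot: [-179.9, -0.8, 152.2]
contact_force: [-0.5, -0.4, -2.7]
gripper_width: 0.0439
```

Run:
```python
from h import *
s=r.get_state();print(s['tcp_pos'],s['eef_rot'],s['time_s'],s['gripper_width'],s['contact_force'],turn(152.2))
for n in("scene","side"):
    im=r.capture(n)[:,:,::-1];cv2.imwrite(f"pics/{n}6.png",im)
```

```text
[ 0.53655748 -0.16566915  0.16226524] [-179.90180982   -0.82557667  152.16188666] 6.6333 0.04386893684857953 [-0.50898095 -0.43692814 -2.71775578] [-0.00520877 -0.01354347  0.00065284]
```

View pics/side6.png

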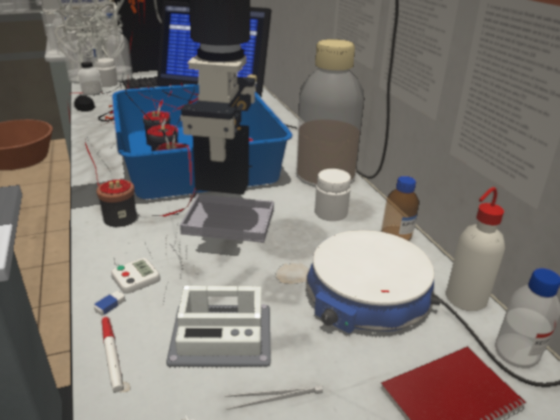

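View pics/scene6.png

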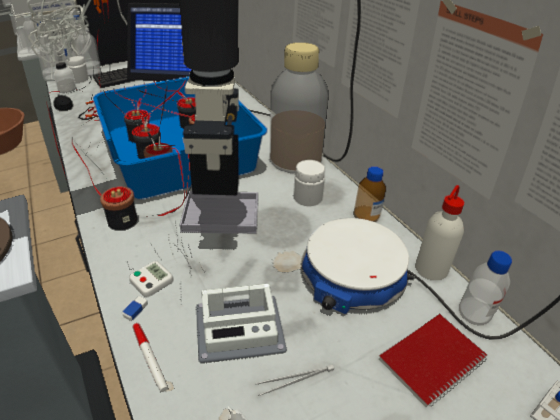

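Both views show the pack held upright over the tray, with the jar in place. Next I'll correct the x/y position and tilt and go down to just above the floor.

Call:
{"fn": "carry_out", "kwargs": {
  "plan": [
    [0.004,0.005,0,-0.002,-0.005,0],
    [0.004,0.005,0,-0.002,-0.005,0],
    [0.001,0.002,-0.005,0,-0.002,0],
    [0,0,-0.01,0,0,0],
    [0,0,-0.01,0,0,0],
    [0,0,-0.01,0,0,0],
    [0,0,-0.01,0,0,0],
    [0,0,-0.006,0,0,0],
    [0,0,-0.003,0,0,0],
    [0,0,0,0,0,0]
  ]
}}

```text
time_s: 7.57
tcp_pos: [0.5437, -0.1568, 0.1004]
eef_rot: [-179.9, -0.2, 151.8]
contact_force: [-0.6, -0.4, -3.2]
gripper_width: 0.044
```

Run:
```python
from h import *
s=r.get_state();print(s['tcp_pos'],s['eef_rot'],s['time_s'],s['gripper_width'],s['contact_force'],turn(152.2))
```

```text
[ 0.5436544  -0.15682645  0.10043914] [-179.92984173   -0.21028675  151.79263577] 7.5667 0.04397522443498862 [-0.57552802 -0.38428412 -3.17600342] [-0.00064214 -0.00381542  0.00710759]
```

Call:
{"fn": "carry_out", "kwargs": {
  "plan": [
    [0.002,0.003,-0.005,-0.001,-0.002,0.003],
    [0.001,0.002,-0.006,0,-0.002,0.003],
    [0,0,-0.005,0,0,0],
    [0,0,-0.003,0,0,0],
    [0,0,-0.001,0,0,0],
    [0,0,0,0,0,0]
  ]
}}

```text
time_s: 8.07
tcp_pos: [0.5478, -0.1512, 0.0789]
eef_rot: [180.0, 0.1, 152.2]
contact_force: [-0.3, -0.7, -3.0]
gripper_width: 0.0437
```

Run:
```python
from h import *
s=r.get_state();print(s['tcp_pos'],s['eef_rot'],s['time_s'],s['gripper_width'],s['contact_force'],turn(152.2))
for n in("scene","side"):
    im=r.capture(n)[120:270,150:350,::-1];cv2.imwrite(f"pics/{n}7.png",cv2.resize(im,None,fx=3.5,fy=3.5))
```

```text
[ 0.54779036 -0.15120669  0.0788727 ] [1.79989244e+02 1.13464808e-01 1.52210931e+02] 8.0667 0.0436850628926566 [-0.3468547  -0.70162622 -3.00642474] [ 0.00075737  0.00183939 -0.00019097]
```

View pics/side7.png

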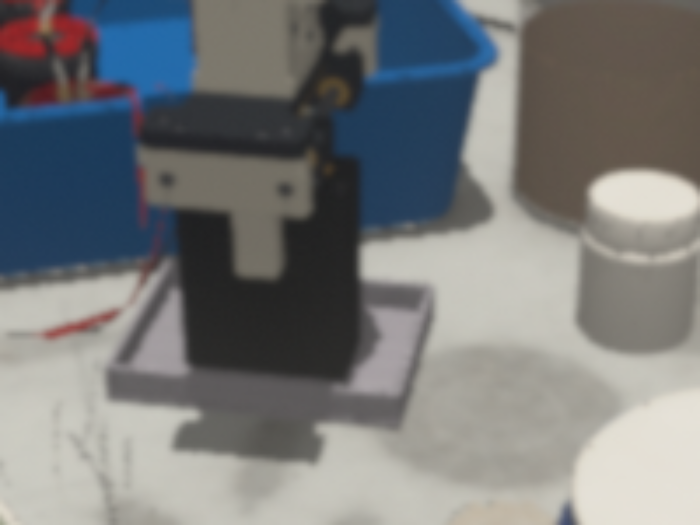

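View pics/scene7.png

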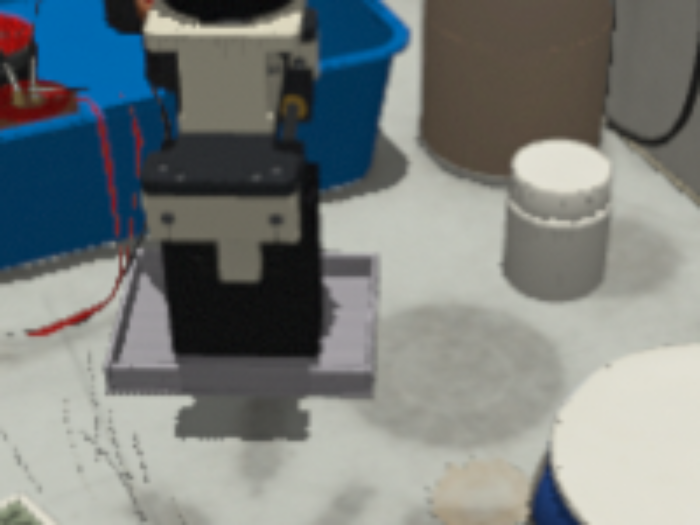

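The pack is inside the tray walls in both views, with about 7 mm left to go. I'll lower until it touches.

Call:
{"fn": "carry_out", "kwargs": {
  "plan": [
    [0,0,-0.0015,0,-0.001,0],
    [0,0,-0.0015,0,-0.001,0],
    [0,0,-0.001,0,0,0],
    [0,0,-0.001,0,0,0]
  ]
}}

```text
time_s: 8.5
tcp_pos: [0.5487, -0.1514, 0.0749]
eef_rot: [179.9, 0.4, 152.2]
contact_force: [0.6, 0.2, -2.9]
gripper_width: 0.0441
```

```bash
python3 -c "
from h import *
print(turn(152.2))"
```

```text
[7.63467970e-04 6.66111777e-03 1.33673785e-05]
```

Call:
{"fn": "carry_out", "kwargs": {
  "plan": [
    [0,0,-0.001,0.0005,0.003,0],
    [0,0,-0.001,0,0.002,0],
    [0,0,-0.001,0,0,0]
  ]
}}

```text
time_s: 8.75
tcp_pos: [0.5487, -0.1515, 0.0719]
eef_rot: [180.0, 0.1, 152.2]
contact_force: [0.3, -0.4, -3.0]
gripper_width: 0.0438
```

Call:
{"fn": "carry_out", "kwargs": {
  "plan": [
    [0,0,-0.001,0,0.001,0],
    [0,0,-0.001,0,0,0]
  ]
}}

```text
time_s: 8.92
tcp_pos: [0.5489, -0.1517, 0.0715]
eef_rot: [-180.0, 0.1, 152.2]
contact_force: [-5.7, 2.8, 12.3]
gripper_width: 0.044
```

It has touched down at about 12 N. Opening the fingers.

Call:
{"fn": "carry_out", "kwargs": {
  "plan": [
    [0,0,0,0,0,0],
    [0,0,0,0,0,0],
    [0,0,0,0,0,0],
    [0,0,0,0,0,0]
  ],
  "fingers": -0.6
}}

```text
time_s: 9.25
tcp_pos: [0.5499, -0.1518, 0.0725]
eef_rot: [180.0, 0.2, 152.3]
contact_force: [0.5, -1.1, -0.6]
gripper_width: 0.0651
```

Run:
```python
from h import *
s=r.get_state();print(s['tcp_pos'],s['eef_rot'],s['time_s'],s['gripper_width'],s['contact_force'])
for n in("scene","side"):
    im=r.capture(n)[120:270,150:350,::-1];cv2.imwrite(f"pics/{n}8.png",cv2.resize(im,None,fx=3.5,fy=3.5))
```

```text
[ 0.54991853 -0.15175832  0.07250345] [1.79986856e+02 1.75899686e-01 1.52270057e+02] 9.25 0.06511854937804766 [ 0.50534007 -1.11323714 -0.5943547 ]
```

View pics/side8.png

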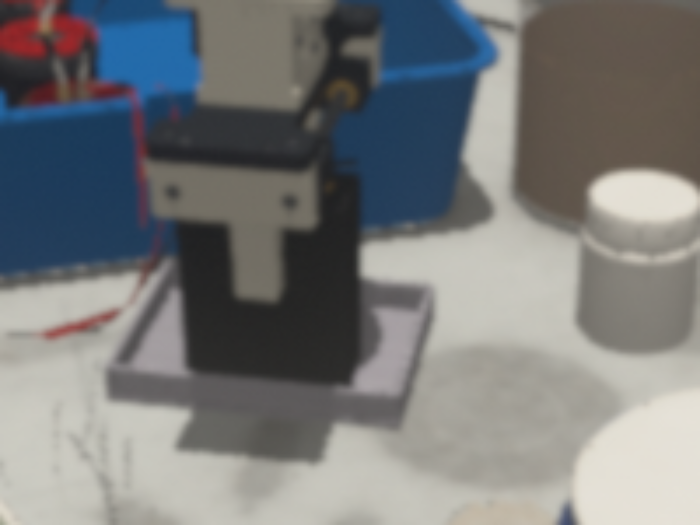

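The pack stands upright in the tray and the contact force is about zero. I'll open fully and rise straight up.

Call:
{"fn": "carry_out", "kwargs": {
  "plan": [
    [0,0,0,0,0,0],
    [0,0,0,0,0,0],
    [0,0,0,0,0,0]
  ],
  "fingers": -1
}}

```text
time_s: 9.6
tcp_pos: [0.5503, -0.1518, 0.0727]
eef_rot: [180.0, 0.2, 152.3]
contact_force: [0.3, -0.4, -0.1]
gripper_width: 0.0843
```

Call:
{"fn": "carry_out", "kwargs": {
  "plan": [
    [0,0,0.005,0,0,0],
    [0,0,0.01,0,0,0],
    [0,0,0.015,0,0,0],
    [0,0,0.015,0,0,0],
    [0,0,0.015,0,0,0],
    [0,0,0.02,0,0,0],
    [0,0,0.02,0,0,0],
    [0,0,0.015,0,0,0],
    [0,0,0.01,0,0,0],
    [0,0,0,0,0,0],
    [0,0,0,0,0,0]
  ]
}}

```text
time_s: 10.52
tcp_pos: [0.5494, -0.1524, 0.2119]
eef_rot: [179.9, 0.4, 152.3]
contact_force: [0.8, -0.1, -0.4]
gripper_width: 0.0873
```

Run:
```python
from h import *
s=r.get_state();print(s['tcp_pos'],s['time_s'],s['gripper_width'],s['contact_force'])
o=[]
for n in("scene","side"):
    im=r.capture(n)[:,:,::-1];cv2.imwrite(f"pics/{n}9f.png",im);o.append(cv2.resize(im[120:270,160:350],None,fx=2.1,fy=2.1,interpolation=cv2.INTER_CUBIC))
cv2.imwrite("pics/end.png",np.hstack(o))
```

```text
[ 0.54942207 -0.15236346  0.21188991] 10.5167 0.08727551118689443 [ 0.81851112 -0.14715141 -0.42607756]
```

View pics/end.png

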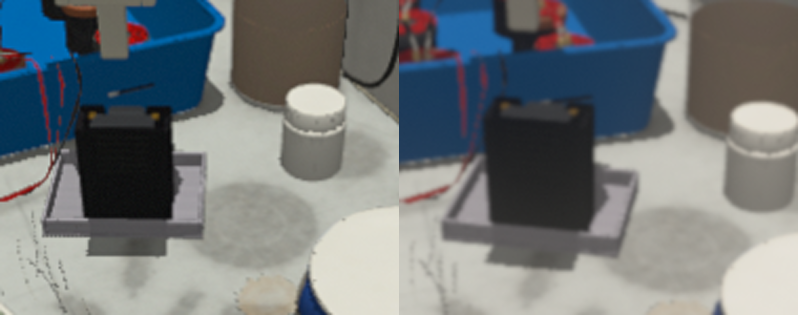

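The pack stands upright in the tray, the jar is unmoved and the fingers are clear. I'll check by projection that the foot is on the floor, not on a wall.

Run:
```python
from h import *
o=[]
for n in("scene","side"):
    im=cv2.imread(f"pics/{n}9f.png");k=4
    c=cv2.resize(im[160:245,165:265],None,fx=k,fy=k,interpolation=cv2.INTER_CUBIC)
    a,b=.045,.022
    for q,zs,col in(((.549,-.1525,np.radians(-27.8)),(.004,.119),(0,0,255)),):
        P=W(q,[(i*a,j*b,z) for z in zs for i,j in((-1,-1),(1,-1),(1,1),(-1,1))])
        for p in proj(n,P): cv2.circle(c,tuple(int(v) for v in ((p-[165,160])*k+k/2)),4,col,1)
    T=W((.5526,-.1404,np.radians(-27.8)),[(i*.076,j*.056,.004) for i,j in((-1,-1),(1,-1),(1,1),(-1,1))])
    for p in proj(n,T): cv2.circle(c,tuple(int(v) for v in ((p-[165,160])*k+k/2)),4,(0,255,0),1)
    o.append(c)
cv2.imwrite("pics/chk.png",np.hstack(o))
```

```text
(no output)
```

View pics/chk.png

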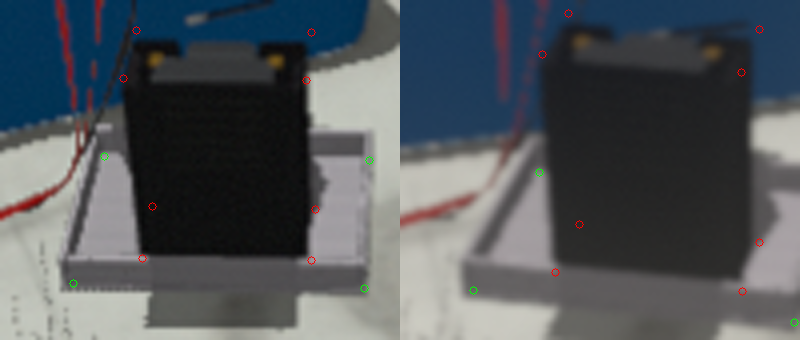

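The projection fits a pack standing on the floor at z ≈ 4 mm, roughly 20 mm from the near inner wall. Handing in.

```bash
python3 -c "
from plant import r
print(r.get_state()['contact_force'],r.get_state()['time_s']);print(r.close_job())"
```

```text
[-0.12562838  0.1062649  -0.17110611] 10.6167
the job is handed in; nothing more can be done
None
```

The battery pack is out of the logger and standing upright on the floor of the steel tray, and the white jar is where it was. I squeezed the tab against the back face until the fingers read 44 mm, meaning the tab was fully in, and held it there for the whole lift and carry. I then set the pack down, let go and rose clear. The job was handed in at 10.6 s of the 42 s allowed.

- **Last checks:** The pack was upright in both outside views, and its foot matched the tray floor height at roughly 20 mm from the near wall. The gripper was open and clear, with the force reading near zero. During the lift the load was only the pack's weight, about 3 N.
- **What disagreed:** The wrist camera placed the pack 2–4 mm further along +y than the outside cameras. I gripped in between, and there was almost no side load. In the final overlay the pack's top edge showed a few pixels lower than predicted, which I put down to its rounded edges and the 2 mm calibration tolerance.

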